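# Start the toaster for frozen bread

## Robot

A 6-joint arm with a two-finger parallel gripper is mounted at the origin on a cart in front of the work surface, level with it; the furniture and walls round the work are solid. World frame = base frame: x ahead of the robot, y to its left, z up, the work surface at z = 0. Lengths are in mm, angles in degrees, forces in N, time in s.
With the tool pointing down it reaches from about 300 to 850 mm from the base axis. Payload 4.2 kg.
Tool frame: the origin (TCP) lies midway between the tips of the shut fingers; the grasp point (between the pads) lies 19 mm behind it (env.grasp_offset is the distance from the TCP to the grasp point, in mm); z points along the fingers, y is the line along which they close (so a half turn about z gives the same grasp; the last joint's range is limited). The gripper opens to 91 mm and grips with 3 to 60 N. Pads are 32 mm wide; open, the fingers measure 118 mm over their backs; the gripper's body (76 mm by 178 mm) begins 60 mm behind the grasp point.
Start: joints at [-70.703, 18.312, 89.639, -0, 72.044, -1.146], TCP at [200.839, -538.802, 213.976] pointing down, gripper open.
Joint ranges: [-177.97, 177.97], [-48.28, 115.42], [12.27, 149.76], [-77.06, 257.06], [2.81, 150.46], [-146.56, 146.56]. Speed limits (degrees/s): [147.25, 147.25, 180, 180, 180, 180].

## Interface

Orientations are given as [roll, pitch, yaw] about the fixed x, y, z axes, in that order (R = Rz(yaw) Ry(pitch) Rx(roll)).
In Python, from workcell import env, optics gives the robot as it stands. The module is installed in compiled form; this text tells all that it offers.
- The arm moves only by the tool send_rows, never from a script. Its argument "targets" is a list that holds one entry, the list of rows, each a list of 7 numbers: the turn, a rotation vector about the world's x, y, z scaled (see below), then the shift along the world's x, y, z scaled (see below), then the closure, from -1 (fully open) to 1 (shut). In form: [[[rx, ry, rz, x, y, z, gripper], ...]]. A call has 1 to 12 rows; each row shifts and turns the commanded pose from where the row before left it; what a row does not reach is not made up. The controller multiplies each number of a shift by 0.2 m and each number of a turn by pi/2 rad. A row lasts 1/10 s, in which the tool goes at most 50 mm and 8.59 degrees, less where a joint would pass 70% of its speed; a pose out of reach is approached as far as the arm can. A call with a number of a shift or a turn outside -1 to 1 is refused whole. A call with a gripper value outside its range is refused whole. The fingers move at their own pace and stop on an object; "grip_force" is the grip in N (left out, the last holds). Time passes only in rows, so rows that do not move let the fingers close. It gives the time, the measured TCP pose, the force, the opening and the grip force at its end, in the units of the state.
- env.state(): the state, without advancing time (a new reading comes with each control period).
- optics.grab_frame(name): name is "scene" or "top"; returns (picture, depth): 400x640x3 uint8, red, green, blue; 400x640 float32, mm along the optical axis (not along the pixel's ray), 0 where there is no reading.
- optics.camera_info(name): a dict with "camera_matrix" (3x3 intrinsics, pixels), "R" (3x3) and "t" (3): a world point X has camera coordinates R X + t. Camera axes: x right, y down, z forward; pixel columns grow to the right and rows downward; lengths in mm; the calibration is good to about 2 mm. A picture is of the moment at which its call begins. camera_info takes no time and is no camera call.
- env.job_done(): hands the job in; it is judged then, once.
Trained networks look in the newest picture that a camera, given by its name, has taken for a name from the list of things; names that differ only in an ending like _2 or _b are one class to them, and where a whole thing is asked for, a point or a joint stands for the part that bears it (a point fixed in the world has none). Each returns a list of dicts, best first, with "conf" (0 to 1); they miss things now and then, are a little off and sometimes report something else, mostly with a low value. They report only what shows in the picture. A call takes as long as a camera call.
- optics.silhouettes(camera, name): "mask" (400x640 bool, what is visible of it) and "at" ([column, row] in pixels, amid what is visible of it).
- optics.place_of(camera, name): "at" ([column, row] in pixels: a listed point, or the origin of a listed thing).
The state is a dict: "time_s": time; "qpos": joint angles; "qvel": joint speeds; "effort": joint torques, N m; "ee_pos": TCP position; "ee_rot": TCP orientation; "force": force on the tool from outside, world axes, zero at the start; "torque": the same for the moment, N m; "gripper_width": finger opening in mm; "gripper_force": force on a finger pad.
Only numpy, scipy, OpenCV 4.12 (cv2) and the standard library are available. Lean on these libraries where they do the work, as an engineer would, in place of code of your own. Each camera call takes 0.05 s, during which the arm holds its last target. There are 200 camera calls.

## Task

Start the toaster for the two frozen slices in it: with the fingertips push its lever all the way down until it latches and the bread is down, then lightly press the snowflake key, let it come back and draw the hand away. Do not press the other two keys, do not touch the bread, lift nothing, do not shove the toaster, force it or lean on it with the rest of the hand, and leave everything else on the worktop where it is.

Things in the scene. Friction and masses are not known exactly. Their poses are not given: they have to be found in the camera images.
- toaster: Toaster, 260 (its x) x 170 (y) x 187 mm high to its flat top, steel between black ends, about 1.7 kg, loose on rubber feet. Origin: centre of its underside; x points from the lever end (front, roughly facing the robot) to the back, y left, z up. Two slots along x at y = +32 and -32 mm, x = -45 to +105 mm; the closed top in front of them carries three round keys.
- lever (a joint): Travel of the toaster's lever: 0 m = up (start), 0.055 m = fully down, against a stop. It is pushed straight down against a lifting spring: about 4 N, then up to 12 N from 0.031 to 0.045 m where the latch gives way (a little more when fast), then it snaps down by itself. Let go before about 0.049 m it springs back up; beyond that it is latched and stays.
- lever_top (a point): Centre of the upper face of the lever's black paddle on the toaster's front end: 27 mm deep (toaster x), 50 wide (y), 11 thick, with an aluminium strip at its front edge. This point is 24 mm in front of the front face, 168 mm above the worktop when up, 113 mm when down; it moves straight down. Below it a dial stands 14 mm out of the face, up to 67 mm above the worktop.
- key_frozen (a joint): Travel of the frozen-bread key: 0 = out (start), 0.004 m = fully in; it goes straight down. It starts to move at 1.1 N, is fully in at 2.9 N, and springs back.
- key_frozen_top (a point): Centre of the top of the frozen-bread key: a round light-grey key, 22 mm across, standing 5 mm proud of the toaster's flat top (192 mm above the worktop), with a blue snowflake on it. It lies at x = -92, y = +48 mm of the toaster: the left one of the three as seen from the lever end.
- key_reheat (a joint): Travel of the reheat key, same make as the frozen-bread key, 0 to 0.004 m.
- key_reheat_top (a point): Centre of the top of the reheat key: same key with three orange bars, in the middle (x = -92, y = 0 mm of the toaster), 48 mm from each neighbour.
- key_cancel (a joint): Travel of the cancel key, same make as the frozen-bread key, 0 to 0.004 m.
- key_cancel_top (a point): Centre of the top of the cancel key: same key with a red cross, the right one (x = -92, y = -48 mm of the toaster).
- slice_left: Frozen slice of bread, rigid, 124 x 14 x 105 mm, 40 g, loose in the toaster's left slot (y = +32 mm); origin at the centre of its lower edge, z up. It rests on the carriage that the lever moves: lower edge 113 mm above the toaster's underside at the start (31 mm stand out of the slot), 58 mm with the lever down.
- slice_right: The same in the right slot (y = -32 mm).
- blue_mug: Light-blue mug, 83 x 116 x 95 mm with its handle; origin on its underside. Stands loose, to the right.
- cream_mug: Wide cream mug, 94 x 126 x 69 mm with its handle; origin on its underside. Stands loose, to the right.
- tea_box: Black carton of tea, 123 x 72 x 89 mm; origin at the centre of its underside. Stands loose, to the left in front.
- salt: Small salt shaker with grey cap, 44 mm across, 90 mm high; origin at the centre of its underside. Stands loose at the toaster's left side.
- spice: Spice jar with red cap, 41 mm across, 105 mm high; origin at the centre of its underside. Stands loose at the toaster's right side.
- fork: Steel fork, 204 x 28 x 18 mm, lying in front of the toaster; origin at the centre of its underside.

How it is judged:
By the outcome, as a careful person would: the job done as asked, in the order asked, and still so for the second after the job is handed in, with the robot touching nothing.
It also fails if it takes over 45 s, if anything falls off the work surface, if the arm or the gripper's body presses on something with over 40 N, if the wrist force passes 120 N, or if a joint passes its speed limit or range.

## Working session

There is one attempt and no reset: what is moved stays moved. The work goes in short steps, Python scripts to look and compute and a tool call to move; the robot and the scene stay as the last step left them, time stands still between calls to the robot, and variables do not carry over. Pictures are saved under pics/ and viewed, at most 10 in all, crops included, and the job is handed in when it is done.

Besides the shell and the picture viewer there is one more tool, called after "Call:" as a command line: name --argument value ..., lists and objects as JSON in quotes. send_rows: Moves the arm, as the interface text tells. Its arguments: {"type":"object","properties":{"targets":{"type":"array"},"grip_force":{"type":"number"}},"required":["targets"]}

```bash
mkdir -p pics
cat > h.py <<'E'
from workcell import env, optics
import numpy as np, cv2
def cam(c):
    i=optics.camera_info(c); return np.array(i["camera_matrix"]),np.array(i["R"]),np.array(i["t"]).ravel()
def ray_z(c,px,z):
    K,R,t=cam(c); d=R.T@np.linalg.solve(K,[px[0],px[1],1]); o=-R.T@t
    return o+d*(z-o[2])/d[2]
def cloud(c,D):
    K,R,t=cam(c); v,u=np.mgrid[:400,:640]
    P=np.stack([(u-K[0,2])/K[0,0]*D,(v-K[1,2])/K[1,1]*D,D],-1)
    return (P-t)@R
def proj(c,X):
    K,R,t=cam(c); p=K@(R@np.array(X)+t); return p[:2]/p[2]
E
python3 - <<'E'
from h import *
np.set_printoptions(precision=1,suppress=True)
for c in("scene","top"):
    I,D=optics.grab_frame(c); cv2.imwrite(f"pics/{c}0.png",I[...,::-1]); np.save(c+"0.npy",D)
    K,R,t=cam(c); print(c,-R.T@t)
    for n,z in(("key_frozen_top",192),("key_reheat_top",192),("key_cancel_top",192),("lever_top",168),("toaster",0)):
        for r in optics.place_of(c,n)[:2]: print(n,r["conf"],np.array(r["at"]),ray_z(c,r["at"],z))
    m=optics.silhouettes(c,"toaster")[0]["mask"]; P=cloud(c,D)[m&(D>0)]
    Q=P[abs(P[:,2]-187)<4]; print(len(Q),np.median(Q[:,2]),cv2.minAreaRect(Q[:,:2].astype(np.float32)))
print(env.state())
E
```

```text
scene [193.8 680.2 861.8]
key_frozen_top 0.44 [298.3 213.6] [557.9  60.5 192. ]
key_reheat_top 0.53 [297.9 205.6] [573.1  35.2 192. ]
key_cancel_top 0.44 [310.3 192.8] [568.6 -23.4 192. ]
lever_top 0.6 [326.2 217.5] [501.4  18.7 168. ]
toaster 0.79 [276.1 251.7] [641.1  51.7   0. ]
0 nan ((0.0, 0.0), (0.0, 0.0), 0.0)
top [ 453.   -29.3 1150.1]
key_frozen_top 0.47 [423.3 247. ] [ 419.6 -306.8  192. ]
key_frozen_top 0.37 [276.3 189.9] [550.9  61.7 192. ]
key_reheat_top 0.64 [372.9 233.3] [ 450.  -181.1  192. ]
key_reheat_top 0.55 [293. 187.] [559.4  20.4 192. ]
key_cancel_top 0.47 [308.1 184.4] [567.1 -17.  192. ]
lever_top 0.58 [300.3 211.7] [499.5   1.  168. ]
toaster 0.73 [293.5 147.1] [701.9  32.9   0. ]
toaster 0.61 [287.7 164.5] [648.3  48.6   0. ]
4309 185.35495356847966 ((650.4472045898438, 49.614280700683594), (253.00819396972656, 161.76235961914062), 15.281003952026367)
{'time_s': 0.7, 'qpos': array([-70.7,  18.3,  89.6,   0. ,  72. ,  -1.1]), 'qvel': array([ 0.1,  0. ,  0. ,  0. , -0.1, -0. ]), 'effort': array([ -0. , -41.2, -23.2,   0.1,   0. ,  -0. ]), 'ee_pos': array([ 200.8, -538.8,  214. ]), 'ee_rot': array([180. ,  -0. ,  20.4]), 'force': array([ 0.2, -0.5, -0.2]), 'torque': array([ 0.,  0., -0.]), 'gripper_force': 0.0, 'gripper_width': 91.25562470206035}
  return _methods._mean(a, axis=axis, dtype=dtype,
  ret = ret.dtype.type(ret / rcount)
```

Run:
```python
from h import *
a=cv2.imread("pics/top0.png")[90:260,190:430]; b=cv2.imread("pics/scene0.png")[110:290,190:430]
a=cv2.resize(a,None,fx=2.4,fy=2.4,interpolation=cv2.INTER_CUBIC)
cv2.imwrite("pics/c1.png",a)
```

```text
(no output)
```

View pics/c1.png

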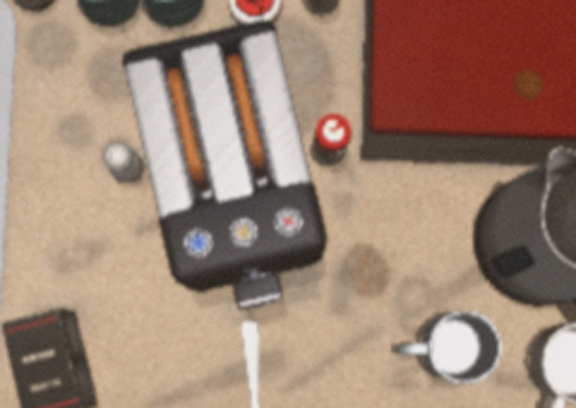

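View pics/scene0.png

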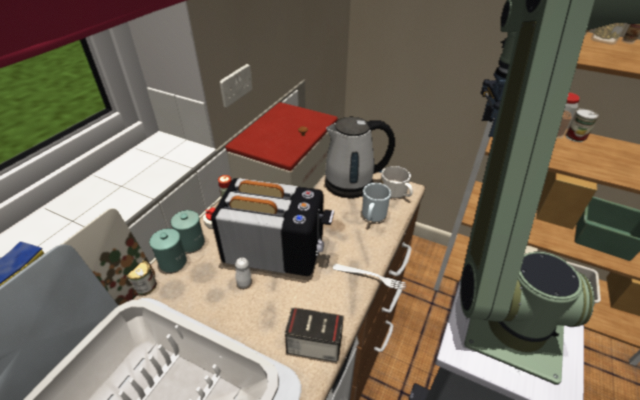

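Run:
```python
from h import *
from scipy.optimize import least_squares
np.set_printoptions(precision=1,suppress=True)
M=np.array([[-92,48,192],[-92,0,192],[-92,-48,192.]])
obs={}
for c,g,r in(("top",[(272.5,190.4),(291.2,186.2),(310,181.7)],7),("scene",[(301,220),(305,207),(307,195)],6)):
    I=cv2.imread(f"pics/{c}0.png").astype(float).max(-1); o=[]
    for p in g:
        for _ in range(5):
            v,u=np.mgrid[:400,:640]; w=np.clip(I-95,0,60)*(np.hypot(u-p[0],v-p[1])<r)
            p=((w*u).sum()/w.sum(),(w*v).sum()/w.sum())
        o.append(p); print(c,np.array(p),ray_z(c,p,192))
    obs[c]=np.array(o)
def T(p,X):
    a=np.radians(p[2]); return np.c_[p[0]+np.cos(a)*X[:,0]-np.sin(a)*X[:,1],p[1]+np.sin(a)*X[:,0]+np.cos(a)*X[:,1],X[:,2]]
for cs in(["top"],["scene"],["top","scene"]):
    f=lambda p:np.concatenate([(np.array([proj(c,x) for x in T(p,M)])-obs[c]).ravel() for c in cs])
    s=least_squares(f,[650,50,15]); print(cs,s.x,s.fun)
    print(T(s.x,np.array([[-154,0,168],[-92,48,192.]])))
# top-plane rectangle robustly
D=np.load("top0.npy");P=cloud("top",D).reshape(-1,3)
P=P[(abs(P[:,2]-187)<6)&(abs(P[:,0]-650)<170)&(abs(P[:,1]-50)<150)]
print(cv2.minAreaRect(P[:,:2].astype(np.float32)),len(P))
P=cloud("top",D); q=P.reshape(-1,3); k=(abs(q[:,2]-168)<7)&(q[:,0]<530)&(q[:,0]>460)&(abs(q[:,1])<60); print("lever",k.sum(),q[k].mean(0),q[k].min(0),q[k].max(0))
```

```text
top [272.3 191. ] [548.   71.6 192. ]
top [291.2 186.3] [561.  25. 192.]
top [309.8 182.2] [572.9 -21.  192. ]
scene [298.6 218.2] [549.4  74.4 192. ]
scene [303.5 205.5] [560.8  28.2 192. ]
scene [307.9 193.6] [572.9 -17.8 192. ]
['top'] [649.5  49.1  15. ] [ 0.  -0.1 -0.1  0.1  0.1 -0.1]
[[500.7   9.2 168. ]
 [548.2  71.6 192. ]]
['scene'] [650.2  51.   14.3] [ 0.   0.1 -0.1 -0.   0.1 -0.1]
[[501.   12.9 168. ]
 [549.1  74.7 192. ]]
['top', 'scene'] [650.1  49.6  14.7] [-0.4 -0.4 -0.5 -0.1 -0.3 -0.1  0.5 -0.3  0.3 -0.5  0.3 -0.6]
[[501.1  10.6 168. ]
 [548.9  72.8 192. ]]
((650.9258422851562, 49.89661407470703), (254.52391052246094, 164.3047637939453), 15.458154678344727) 5260
lever 234 [504.8  11.  167.4] [485.3 -16.  161.4] [529.6  55.2 174.9]
```

Call:
send_rows --targets '[[[0, 0, -0.005, 0.04, 0.145, 0.01, 1], [0, 0, -0.005, 0.04, 0.145, 0.01, 1], [0, 0, -0.005, 0.04, 0.145, 0.01, 1], [0, 0, -0.005, 0.04, 0.145, 0.01, 1], [0, 0, -0.005, 0.04, 0.145, 0.01, 1], [0, 0, -0.005, 0.04, 0.145, 0.01, 1], [0, 0, -0.005, 0.04, 0.145, 0.01, 1], [0, 0, -0.005, 0.04, 0.145, 0.01, 1], [0, 0, -0.005, 0.04, 0.145, 0.01, 1], [0, 0, -0.005, 0.04, 0.145, 0.01, 1], [0, 0, -0.005, 0.04, 0.145, 0.01, 1], [0, 0, -0.005, 0.04, 0.145, 0.01, 1]]]'

```text
time_s: 1.9
ee_pos: [297.0, -189.6, 238.3]
ee_rot: [180.0, -0.0, 15.0]
force: [-0.3, -0.6, -0.0]
gripper_width: 0.5
gripper_force: 0.0
```

Call:
send_rows --targets '[[[0.003, -0.0107, 0, 0.07, 0.1, 0, 1], [0.003, -0.0107, 0, 0.07, 0.1, 0, 1], [0.003, -0.0107, 0, 0.07, 0.1, 0, 1], [0.003, -0.0107, 0, 0.07, 0.1, 0, 1], [0.003, -0.0107, 0, 0.07, 0.1, 0, 1], [0.003, -0.0107, 0, 0.07, 0.1, 0, 1], [0.003, -0.0107, 0, 0.07, 0.1, 0, 1], [0.003, -0.0107, 0, 0.07, 0.1, 0, 1], [0.003, -0.0107, 0, 0.07, 0.1, 0, 1], [0.003, -0.0107, 0, 0.07, 0.1, 0, 1], [0, 0, 0, 0, 0, 0, 1], [0, 0, 0, 0, 0, 0, 1]]]'

```text
time_s: 3.1
ee_pos: [436.4, 9.2, 237.9]
ee_rot: [-179.9, -9.9, 15.1]
force: [0.6, 0.8, -0.1]
gripper_width: 0.4
gripper_force: 0.0
```

Run:
```python
from h import *
from scipy.spatial.transform import Rotation as R
s=env.state();print(s["ee_pos"],s["ee_rot"]);print(R.from_euler("xyz",s["ee_rot"],degrees=True).as_matrix().round(3))
```

```text
[436.44079308   9.17945975 237.89047702] [-179.91414793   -9.94496715   15.10366041]
[[ 0.951  0.261  0.166]
 [ 0.257 -0.965  0.046]
 [ 0.173 -0.001 -0.985]]
```

Call:
send_rows --targets '[[[0, 0, 0, 0.1, 0, 0, 1], [0, 0, 0, 0.1, 0, -0.05, 1], [0, 0, 0, 0.1, 0, -0.1, 1], [0, 0, 0, 0, 0, -0.07, 1], [0, 0, 0, 0, 0, -0.05, 1], [0, 0, 0, 0, 0, 0, 1], [0, 0, 0, 0, 0, 0, 1]]]'

```text
time_s: 3.8
ee_pos: [496.7, 8.8, 184.5]
ee_rot: [-179.9, -10.0, 15.0]
force: [-0.3, 0.5, 0.1]
gripper_width: 0.6
gripper_force: 0.0
```

Run:
```python
from h import *
I,D=optics.grab_frame("scene"); J,_=optics.grab_frame("top")
f=lambda a:cv2.resize(a[...,::-1],None,fx=3,fy=3,interpolation=cv2.INTER_CUBIC)
cv2.imwrite("pics/c2.png",np.hstack([f(I[140:290,240:370]),f(J[140:290,240:370])]));print(env.state()["ee_pos"])
```

```text
[497.13371862   8.95478257 185.02542546]
```

View pics/c2.png

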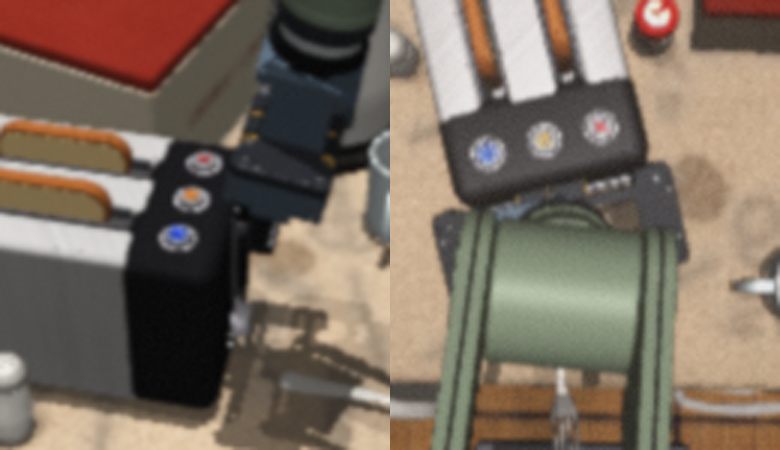

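The hand hangs in front of the lever (scene crop about (265,230)), its body clear of the toaster's front edge and the keys; descending onto the paddle.

Call:
send_rows --targets '[[[0, 0, 0, 0, 0, -0.03, 1], [0, 0, 0, 0, 0, -0.03, 1], [0, 0, 0, 0, 0, -0.02, 1], [0, 0, 0, 0, 0, -0.02, 1], [0, 0, 0, 0, 0, -0.02, 1], [0, 0, 0, 0, 0, 0, 1]]]'

```text
time_s: 4.5
ee_pos: [496.7, 9.2, 159.5]
ee_rot: [-179.9, -10.0, 15.0]
force: [-0.7, -0.2, 2.5]
gripper_width: 0.6
gripper_force: 1.4
```

Call:
send_rows --targets '[[[0, 0, 0, 0, 0, -0.025, 1], [0, 0, 0, 0, 0, -0.025, 1], [0, 0, 0, 0, 0, -0.025, 1], [0, 0, 0, 0, 0, -0.025, 1], [0, 0, 0, 0, 0, 0, 1]]]'

```text
time_s: 5.0
ee_pos: [496.8, 9.2, 139.2]
ee_rot: [-179.9, -10.0, 15.0]
force: [-1.6, 0.1, 3.8]
gripper_width: 0.6
gripper_force: 1.6
```

Call:
send_rows --targets '[[[0, 0, 0, 0, 0, -0.015, 1], [0, 0, 0, 0, 0, -0.015, 1], [0, 0, 0, 0, 0, -0.01, 1], [0, 0, 0, 0, 0, 0, 1]]]'

```text
time_s: 5.4
ee_pos: [496.9, 9.2, 133.1]
ee_rot: [-179.9, -10.0, 15.0]
force: [-6.9, 0.7, 13.3]
gripper_width: 0.5
gripper_force: 6.9
```

Call:
send_rows --targets '[[[0, 0, 0, 0, 0, -0.01, 1], [0, 0, 0, 0, 0, -0.01, 1], [0, 0, 0, 0, 0, -0.01, 1], [0, 0, 0, 0, 0, -0.01, 1], [0, 0, 0, 0, 0, 0, 1]]]'

```text
time_s: 5.9
ee_pos: [496.7, 9.2, 124.5]
ee_rot: [-179.9, -10.0, 15.0]
force: [-2.8, -0.0, 4.1]
gripper_width: 0.3
gripper_force: 2.4
```

Call:
send_rows --targets '[[[0, 0, 0, 0, 0, -0.015, 1], [0, 0, 0, 0, 0, -0.015, 1], [0, 0, 0, 0, 0, 0, 1]]]'

```text
time_s: 6.2
ee_pos: [496.8, 9.2, 117.6]
ee_rot: [-179.9, -10.0, 15.0]
force: [0.1, 0.0, 0.2]
gripper_width: 0.4
gripper_force: 0.0
```

Call:
send_rows --targets '[[[0, 0, 0, 0, 0, 0.05, 1], [0, 0, 0, 0, 0, 0.1, 1], [0, 0, 0, 0, 0, 0.1, 1], [0, 0, 0, -0.1, 0, 0.1, 1], [0, 0, 0, -0.15, 0, 0.1, 1], [0, 0, 0, -0.15, 0, 0.1, 1], [-0.01, 0.0357, 0, 0, 0, 0.05, 1], [-0.01, 0.0357, 0, 0, 0, 0, 1], [-0.01, 0.0356, 0, 0, 0, 0, 1], [0, 0, 0, 0, 0, 0, 1], [0, 0, 0, 0, 0, 0, 1]]]'

```text
time_s: 7.3
ee_pos: [416.9, 9.3, 237.9]
ee_rot: [180.0, -0.0, 15.1]
force: [0.6, -0.3, -0.6]
gripper_width: 0.9
gripper_force: 0.0
```

Run:
```python
from h import *
np.set_printoptions(precision=1,suppress=True)
print(env.state()["ee_pos"],env.state()["ee_rot"])
for c,g,r in(("top",[(272.3,191),(291.2,186.3),(309.8,182.2)],7),("scene",[(298.6,218.2),(303.5,205.5),(307.9,193.6)],6)):
    J,_=optics.grab_frame(c); I=J.astype(float).max(-1)
    for p in g:
        for _ in range(5):
            v,u=np.mgrid[:400,:640]; w=np.clip(I-95,0,60)*(np.hypot(u-p[0],v-p[1])<r)
            p=((w*u).sum()/w.sum(),(w*v).sum()/w.sum())
        print(c,np.array(p),ray_z(c,p,192))
f=lambda a:cv2.resize(a[...,::-1],None,fx=4,fy=4,interpolation=cv2.INTER_CUBIC)
I,_=optics.grab_frame("scene");cv2.imwrite("pics/c3.png",f(I[150:290,200:370]))
```

```text
[416.9   9.3 237.9] [180.   -0.   15.1]
top [272.3 191. ] [548.   71.6 192. ]
top [291.2 186.3] [561.   24.9 192. ]
top [309.8 182.2] [572.8 -21.1 192. ]
scene [298.6 218.1] [549.5  74.3 192. ]
scene [303.5 205.4] [560.8  28.1 192. ]
scene [307.9 193.5] [572.9 -17.9 192. ]
```

View pics/c3.png

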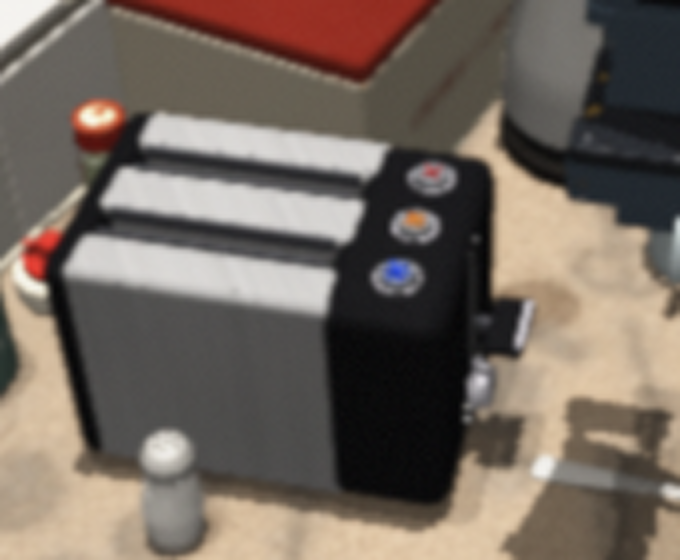

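The lever is down (crop (510,325)), the bread has gone into the slots, and the toaster has not moved. Next, the snowflake key at crop (397,275).

Call:
send_rows --targets '[[[0, 0, 0, 0.11, 0.05, 0, 1], [0, 0, 0, 0.11, 0.05, 0, 1], [0, 0, 0, 0.11, 0.05, 0, 1], [0, 0, 0, 0.11, 0.055, 0, 1], [0, 0, 0, 0.11, 0.055, 0, 1], [0, 0, 0, 0.11, 0.055, 0, 1], [0, 0, 0, 0, 0, -0.06, 1], [0, 0, 0, 0, 0, -0.06, 1], [0, 0, 0, 0, 0, -0.05, 1], [0, 0, 0, 0, 0, -0.02, 1], [0, 0, 0, 0, 0, 0, 1], [0, 0, 0, 0, 0, 0, 1]]]'

```text
time_s: 8.65
ee_pos: [548.7, 72.0, 200.4]
ee_rot: [180.0, -0.0, 15.0]
force: [-0.0, 0.2, 0.1]
gripper_width: 0.3
gripper_force: 0.0
```

Run:
```python
from h import *
s=env.state();print(s["ee_pos"],s["force"])
I,_=optics.grab_frame("scene");cv2.imwrite("pics/c4.png",cv2.resize(I[120:260,230:370,::-1],None,fx=4,fy=4,interpolation=cv2.INTER_CUBIC))
```

```text
[548.728749    71.99504411 200.37221604] [-0.03347358  0.21652111  0.05683382]
```

View pics/c4.png

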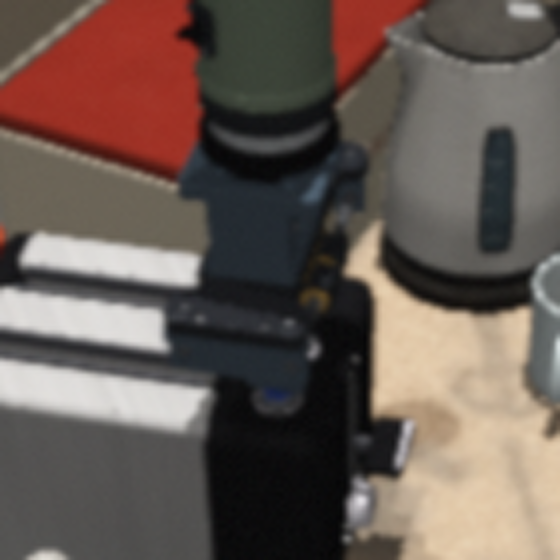

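The fingertips are just above the snowflake key (crop (278,398)) and clear of the other two keys; pressing gently.

Call:
send_rows --targets '[[[0, 0, 0, 0, 0, -0.02, 1], [0, 0, 0, 0, 0, -0.015, 1], [0, 0, 0, 0, 0, -0.005, 1], [0, 0, 0, 0, 0, 0, 1], [0, 0, 0, 0, 0, 0, 1]]]'

```text
time_s: 9.2
ee_pos: [548.7, 72.2, 192.1]
ee_rot: [180.0, 0.0, 15.0]
force: [-1.3, 0.9, 1.6]
gripper_width: 0.7
gripper_force: 0.6
```

Call:
send_rows --targets '[[[0, 0, 0, 0, 0, -0.005, 1], [0, 0, 0, 0, 0, 0, 1], [0, 0, 0, 0, 0, 0, 1]]]'

```text
time_s: 9.5
ee_pos: [548.8, 72.2, 191.1]
ee_rot: [180.0, -0.0, 15.0]
force: [-1.2, -0.1, 1.7]
gripper_width: 0.7
gripper_force: 0.8
```

Call:
send_rows --targets '[[[0, 0, 0, 0, 0, -0.005, 1], [0, 0, 0, 0, 0, 0, 1], [0, 0, 0, 0, 0, 0, 1]]]'

```text
time_s: 9.8
ee_pos: [548.9, 72.2, 190.0]
ee_rot: [180.0, -0.0, 15.0]
force: [-0.8, -0.2, 2.6]
gripper_width: 0.0
gripper_force: 1.0
```

Call:
send_rows --targets '[[[0, 0, 0, 0, 0, -0.004, 1], [0, 0, 0, 0, 0, 0, 1], [0, 0, 0, 0, 0, 0, 1]]]'

```text
time_s: 10.1
ee_pos: [548.9, 72.2, 189.2]
ee_rot: [180.0, -0.0, 15.0]
force: [-1.5, -0.1, 1.8]
gripper_width: 0.8
gripper_force: 1.2
```

Call:
send_rows --targets '[[[0, 0, 0, 0, 0, -0.004, 1], [0, 0, 0, 0, 0, 0, 1], [0, 0, 0, 0, 0, 0, 1]]]'

```text
time_s: 10.4
ee_pos: [548.9, 72.2, 188.4]
ee_rot: [180.0, -0.0, 15.0]
force: [-2.0, 0.3, 2.9]
gripper_width: 0.4
gripper_force: 1.4
```

Call:
send_rows --targets '[[[0, 0, 0, 0, 0, -0.002, 1], [0, 0, 0, 0, 0, 0, 1], [0, 0, 0, 0, 0, 0, 1]]]'

```text
time_s: 10.7
ee_pos: [548.9, 72.2, 188.2]
ee_rot: [180.0, -0.0, 15.0]
force: [-1.8, 0.4, 4.4]
gripper_width: 0.4
gripper_force: 2.4
```

Fully in: the force jumped from 2.9 to 4.4 N as it met the stop. Now releasing and withdrawing.

Call:
send_rows --targets '[[[0, 0, 0, 0, 0, 0.02, 1], [0, 0, 0, 0, 0, 0.03, 1], [0, 0, 0, 0, 0, 0.08, 1], [0, 0, 0, 0, 0, 0.1, 1], [0, 0, 0, -0.1, -0.02, 0.1, 1], [0, 0, 0, -0.12, -0.05, 0, 1], [0, 0, 0, -0.12, -0.05, 0, 1], [0, 0, 0, -0.12, -0.05, 0, 1], [0, 0, 0, -0.12, -0.05, 0, 1], [0, 0, 0, -0.12, -0.05, 0, 1], [0, 0, 0, -0.1, -0.05, 0, 1], [0, 0, 0, 0, 0, 0, 1]]]'

```text
time_s: 11.9
ee_pos: [386.7, 7.6, 254.2]
ee_rot: [180.0, 0.0, 15.0]
force: [1.8, 0.7, 0.1]
gripper_width: 0.2
gripper_force: 0.0
```

Run:
```python
from h import *
s=env.state();print(s["ee_pos"],s["force"])
I,_=optics.grab_frame("scene");cv2.imwrite("pics/c5.png",cv2.resize(I[120:370,190:440,::-1],None,fx=2.4,fy=2.4,interpolation=cv2.INTER_CUBIC))
```

```text
[386.73157133   7.58538646 254.16428863] [1.80178083 0.67495973 0.14234755]
```

View pics/c5.png

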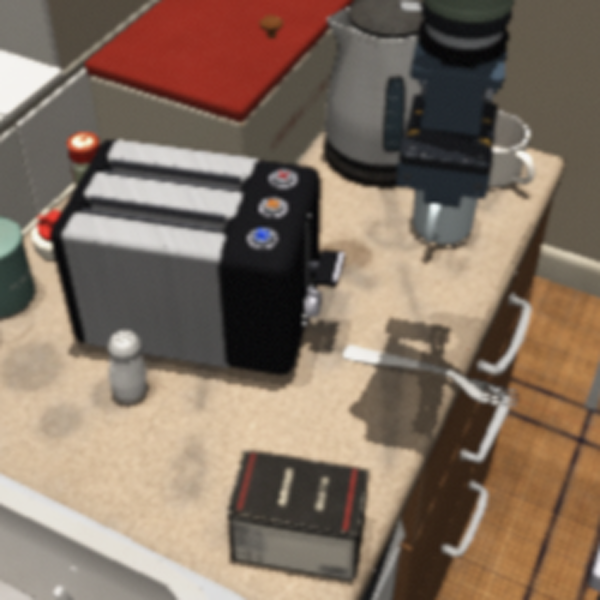

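The lever is still latched (crop (328,268)), the snowflake key is back out (263,238), the hand is clear, and everything else is in place.

```bash
python3 -c "
from workcell import env; print(env.job_done())"
```

```text
the job is handed in; nothing more can be done
None
```

The toaster is started and the job handed in: lever latched with both slices down, snowflake key pressed fully in and back out, hand drawn clear, and nothing else seen to have moved in the last picture.

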